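Find the screw lid that fits the glass jar

ROBOT

A 7-joint arm with a two-finger parallel gripper is mounted at the origin on the work surface. World frame = base frame: x ahead of the robot, y to its left, z up, the work surface at z = 0. Lengths are in m, angles in rad, forces in N, time in s.
With the tool pointing down it reaches from about 0.425 to 0.8 m from the base axis. Payload 8.3 kg.
Tool frame: the origin (TCP) lies midway between the tips of the shut fingers; the grasp point (between the pads) lies 19 mm behind it; z points along the fingers, x is the direction in which the jaws open and shut, and the axes are right-handed (so a half turn about z gives the same grasp; the last joint's range is limited). The gripper opens to 85 mm and grips with 20 to 120 N. Pads are 22 mm wide; open, the fingers measure 114 mm over their backs; the gripper's body (76 mm by 85 mm) begins 54 mm behind the grasp point. The pads swing forward as they close: fully open they stand 13 mm farther back than shut.
Start: joints at [1.119, 0.383, 0.016, 1.37, -0.006, 1.388, -0.046], TCP at [0.237, -0.578, 0.231] pointing down, gripper open.
Joint ranges: [-2.95, 2.95], [-0.25, 2.06], [-1.52, 1.56], [0.18, 2.33], [-1.44, 4.58], [0.02, 2.06], [-3.01, 3.01]. Speed limits (rad/s): [2.39, 2.39, 3.01, 3.01, 3.14, 3.14, 3.14].

INTERFACE

Orientations are given as a unit quaternion [w, x, y, z].
In Python, from rig import telemetry, capture, camera_model, arm gives the robot as it stands.
- The arm moves only by the shell command python3 -m creep 'ROWS'. ROWS is JSON, a list of rows, each an object of numbers: "dx", "dy", "dz": the shift along the world's x, y, z in m; "rx", "ry", "rz": the turn, a rotation vector about the world's x, y, z in rad; "jaw": the closure in counts, from 0 (fully open) to 255 (shut). A call has 1 to 20 rows; each row is the pose to reach, as a shift and turn from the pose commanded when the call began; what a row does not reach only later rows make up. A row lasts 1/10 s, in which the tool goes at most 50 mm and 8.59 degrees, less where a joint would pass 70% of its speed; a pose out of reach is approached as far as the arm can. A call with a gripper value outside its range is refused whole. The fingers move at their own pace and stop on an object; the grip force is fixed at half the most. Time passes only in rows, so rows that repeat a pose let the fingers close. It gives the time, the measured TCP pose, the force and the opening at its end, in the units of the state.
- telemetry.read_state(): the state, without advancing time (a new reading comes with each control period).
- capture(name): name is "scene" or "top" or "wrist"; returns (picture, depth): 384x512x3 uint8, red, green, blue; 384x512 float32, m along the optical axis (not along the pixel's ray), 0 where there is no reading.
- camera_model(name): a dict with "fx", "fy", "cx", "cy" (pixels), "R" (3x3) and "t" (3): a world point X has camera coordinates R X + t; the wrist camera has in their place "T_tool_cam" (4x4, takes a point from camera to tool coordinates, whose origin is the TCP and whose axes are the tool frame's). Camera axes: x right, y down, z forward; pixel columns grow to the right and rows downward; lengths in m; the calibration is good to about 2 mm. A picture is of the moment at which its call begins: read the wrist's pose just before it. camera_model takes no time and is no camera call.
- arm.sign_off(): hands the job in, once; it reports no verdict.
The state is a dict: "time_s": time; "joints": joint angles; "qvel": joint speeds; "effort": joint torques, N m; "tcp_pos": TCP position; "tcp_rot": TCP orientation; "wrist_force": force on the tool from outside, world axes, zero at the start; "ft_torque": the same for the moment, N m; "opening": opening from 0.0 (shut) to 1.0 (fully open).
Only numpy, scipy, OpenCV 4.12 (cv2) and the standard library are available. Lean on these libraries where they do the work, as an engineer would, in place of code of your own. Each camera call takes 0.05 s, during which the arm holds its last target.

TASK

Only one of the two loose grey lids fits the glass jar in the grey silicone cup; find out which by trying. First set a lid level on the jar's neck and let go so that it settles loose on the thread, then take hold again and screw it clockwise; if it jams part-way, lift it off and try the other. Leave the lid that fits screwed fully home on the jar, the other knob up on the ledge clear of the jar, and everything else where it stands.

Things in the scene. Friction and masses are not known exactly. Their poses are not given: they have to be found in the camera images.
- jar_mouth (a point): Centre of the top of the rim of a clear glass jar, 106 mm above the ledge; z up along its axis. Jar 80 mm wide, stuck fast in a grey silicone cup 92 mm wide, 45 mm tall: it cannot move or turn. Neck 52 mm wide, 28 mm long, tapering to 45 mm at the rim, which centres a lid; a lid has about 1 mm side play.
- jar_thread (a point): Start of one thread ridge (6 mm below the rim, 28 mm from the axis, towards the point's x); two more start at 120 and 240 deg, a bump on the shoulder below each. They run down clockwise, 27 mm per turn (4.3 mm per rad). A lid set on rests level, lugs on the ridges: a lug p deg clockwise of a start (p 0 to 120) stands (210 - p) x 0.075 mm above home. Up to 2 mm height play.
- jar_home (a point): On the jar's axis, 9.5 mm above the rim: where a lid's mid point is when fully home. Turned clockwise, the lid that fits slips under the next ridge start at p about 110 deg and is home at p about 210, then stops turning by about 235. The wrong lid stops hard at p about 105, about 8 mm above home, and lifts straight off.
- lid_a_mid (a point): Grey plastic screw lid, one of two outwardly alike; only one (not told which) fits. Point: on its axis, half-way up; z up. 63 mm tall: 70 mm wide skirt and disc to 27 mm, then a round knob 36 mm wide, 36 mm tall; hold the knob about 24 mm above the disc, 19.5 mm above this point. Lugs inside the skirt at 0, 120, 240 deg from the lid's x axis, each under a white bar on the disc. 70 g. Lies knob up.
- lid_b_mid (a point): Grey plastic screw lid, one of two outwardly alike; only one (not told which) fits. Point: on its axis, half-way up; z up. 63 mm tall: 70 mm wide skirt and disc to 27 mm, then a round knob 36 mm wide, 36 mm tall; hold the knob about 24 mm above the disc, 19.5 mm above this point. Lugs inside the skirt at 0, 120, 240 deg from the lid's x axis, each under a white bar on the disc. 70 g. Lies knob up.
- stain_tub: Red plastic flip-top tub, 78 mm wide, 73 mm tall. Bystander: leave where it is. Origin: centre of its underside.
- brush: Stiff-bristled blue plastic brush lying bristles down, 160 mm long along its x, 45 mm wide, 37 mm tall, handle towards -x, its origin under the middle of the bristles. Bystander: leave where it is.
- liquid_bottle: White plastic bottle, 72 mm wide, 190 mm tall. Bystander: leave where it is. Origin: centre of its underside.
- soap: White soap bar, 55 x 80 x 24 mm. Bystander: leave where it is. Origin: centre of its underside.
- clothes_peg: Wooden clothes peg lying flat, 72 mm long, 15 mm tall. Bystander: leave where it is. Origin: centre of its underside.
- scoop_cup: Grey plastic cup, 64 mm wide, 55 mm tall. Bystander: leave where it is. Origin: centre of its underside.
- peg_box: Closed wooden peg box with a small latch, 124 x 164 x 87 mm, fixed to the ledge. Bystander. Origin: centre of its underside.
Not all that is in view belongs to the job. Leave any purple look-alike of the part that bears lid_a_mid alone.

How it is judged:
By the outcome, as a careful person would: the job done as asked, in the order asked, and still so for the second after the job is handed in, with the robot touching nothing.
It also fails if it takes over 72 s, if anything falls off the work surface, if the arm or the gripper's body presses on something with over 40 N, if the wrist force passes 120 N, or if a joint passes its speed limit or range.

## Working session

There is one attempt and no reset: what is moved stays moved. The work goes in short steps, Python scripts to look and compute and a shell command to move; the robot and the scene stay as the last step left them, time stands still between calls to the robot, and variables do not carry over. Pictures are saved under pics/ and viewed, and the job is handed in when it is done.

```bash
ls; mkdir -p pics
python3 - <<'E'
from rig import telemetry, capture, camera_model
import cv2, numpy as np
s=telemetry.read_state(); print(s)
for n in ("scene","top","wrist"):
    p,d=capture(n); cv2.imwrite(f"pics/{n}0.png",p[:,:,::-1]); np.savez(f"{n}0.npz",p=p,d=d)
    print(n,camera_model(n))
E
```

```text
pics
{'time_s': 0.0, 'joints': array([ 1.11910182,  0.38424622,  0.01639474,  1.37117048, -0.00630755,
        1.38817136, -0.04649036]), 'qvel': array([ 0.00053237, -0.00068281,  0.00014063,  0.00151978, -0.00031113,
        0.00029075, -0.00199978]), 'effort': array([ 5.42324960e-04, -6.27599430e+01,  8.44217911e-01, -3.71826839e+01,
        1.64955505e-02,  1.42062633e-02, -4.19172451e-06]), 'tcp_pos': array([ 0.23675576, -0.57788198,  0.23026659]), 'tcp_rot': array([-5.27264014e-04,  8.30397670e-01, -5.57170318e-01, -8.17728713e-04]), 'wrist_force': array([-0.66242663,  0.20909638,  0.31721353]), 'ft_torque': array([ 0.0417691 , -0.03587331,  0.00734107]), 'opening': 0.9985179871251879}
scene {'fx': 376.70501008898935, 'fy': 376.70501008898935, 'cx': 250.8296816651433, 'cy': 187.85279820155174, 'R': array([[-0.25260038,  0.96755695, -0.00515713],
       [ 0.84193925,  0.21717262, -0.4939376 ],
       [-0.47679277, -0.12911082, -0.86948206]]), 't': array([ 0.16498604, -0.44298156,  1.34905267])}
top {'fx': 428.4444683780652, 'fy': 428.4444683780652, 'cx': 257.0100293049571, 'cy': 185.47740319795736, 'R': array([[-8.51169955e-04, -9.99949876e-01,  9.97602450e-03],
       [-9.96597336e-01,  2.60091379e-05, -8.24242037e-02],
       [ 8.24198128e-02, -1.00122364e-02, -9.96547405e-01]]), 't': array([-0.01186233,  0.60527206,  1.33507347])}
wrist {'fx': 319.08743374920806, 'fy': 319.08743374920806, 'cx': 252.35359774627798, 'cy': 191.82910520548657, 'T_tool_cam': array([[ 9.99999935e-01, -4.45266064e-05,  3.58342316e-04,
        -7.15846310e-04],
       [-7.31269316e-05,  9.46834506e-01,  3.21721017e-01,
        -8.35441312e-02],
       [-3.53616015e-04, -3.21721022e-01,  9.46834441e-01,
        -1.41063383e-01],
       [ 0.00000000e+00,  0.00000000e+00,  0.00000000e+00,
         1.00000000e+00]])}
```

View pics/scene0.png

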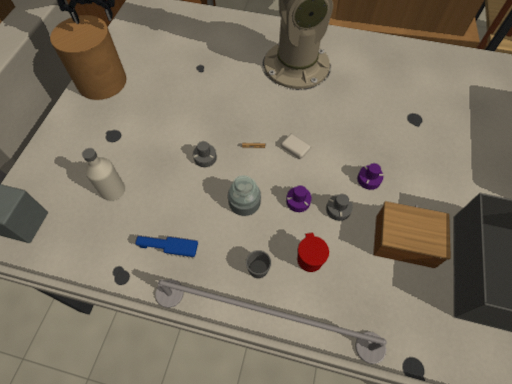

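View pics/top0.png

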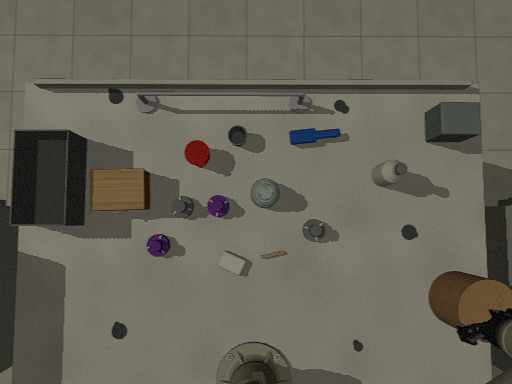

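View pics/wrist0.png

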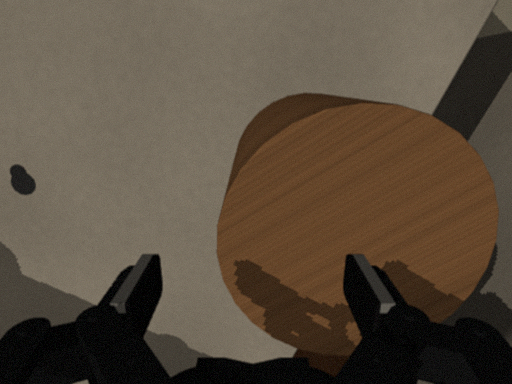

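```bash
python3 - <<'E'
import cv2, numpy as np
a=np.load('top0.npz')['p'][:,:,::-1]; b=np.load('scene0.npz')['p'][:,:,::-1]
def c(im,u,v,h=24,s=8): return cv2.resize(im[v-h:v+h,u-h:u+h],None,fx=s,fy=s,interpolation=cv2.INTER_CUBIC)
f=lambda u,v,im:np.clip(c(im,u,v,24,5).astype(float)*1.6,0,255).astype(np.uint8)
cv2.imwrite('pics/crops0.png',np.vstack([np.hstack([f(183,207,a),f(314,230,a),f(265,193,a)]),np.hstack([f(341,206,b),f(204,153,b),f(245,195,b)])]))
E
cat > h.py <<'E'
import numpy as np, cv2
from rig import camera_model
def ray(n,u,v,z,tp=None,R=None):
    m=camera_model(n)
    d=np.array([(u-m['cx'])/m['fx'],(v-m['cy'])/m['fy'],1.])
    if n=='wrist':
        T=m['T_tool_cam']; o=tp+R@T[:3,3]; d=R@T[:3,:3]@d
    else:
        o=-m['R'].T@m['t']; d=m['R'].T@d
    return o+d*(z-o[2])/d[2]
def cloud(n,d,tp=None,R=None):
    m=camera_model(n); v,u=np.mgrid[:384,:512]
    P=np.stack([(u-m['cx'])/m['fx']*d,(v-m['cy'])/m['fy']*d,d],-1)
    if n=='wrist':
        T=m['T_tool_cam']; return (P@T[:3,:3].T+T[:3,3])@R.T+tp
    return (P-m['t'])@m['R']
def q2R(q):
    from scipy.spatial.transform import Rotation as Ro
    return Ro.from_quat([q[1],q[2],q[3],q[0]]).as_matrix()
E
python3 - <<'E'
from h import *
for n,L in (('top',dict(A=(183,207),B=(314,230),J=(265,193),floor=(290,290))),('scene',dict(A=(341,206),B=(204,153),J=(245,195)))):
    z=np.load(n+'0.npz'); P=cloud(n,z['d'])
    for k,(u,v) in L.items():
        Q=P[v-22:v+23,u-22:u+23].reshape(-1,3)
        print(n,k,'ctr',P[v,u].round(3))
        if k!='floor':
            for lo,hi in ((.015,.035),(.05,.075),(.09,.12)):
                s=Q[(Q[:,2]>lo)&(Q[:,2]<hi)]
                if len(s)>5: print(lo,len(s),s.mean(0).round(4),s.min(0).round(3),s.max(0).round(3))
E
```

```text
top A ctr [0.536 0.215 0.064]
0.015 275 [0.5386 0.2218 0.0271] [0.506 0.19  0.015] [0.572 0.26  0.035]
0.05 116 [0.5394 0.2239 0.0631] [0.524 0.207 0.053] [0.558 0.244 0.071]
top B ctr [ 0.465 -0.186  0.065]
0.015 270 [ 0.4651 -0.1905  0.0272] [ 0.43  -0.227  0.015] [ 0.499 -0.159  0.034]
0.05 113 [ 0.465  -0.1918  0.0619] [ 0.447 -0.212  0.05 ] [ 0.481 -0.174  0.07 ]
top J ctr [ 0.576 -0.035  0.106]
0.05 197 [ 0.5775 -0.036   0.069 ] [ 0.542 -0.08   0.05 ] [0.619 0.004 0.075]
0.09 315 [ 0.581  -0.0368  0.1039] [ 0.552 -0.066  0.092] [ 0.61  -0.008  0.113]
top floor ctr [ 0.275 -0.116  0.005]
scene A ctr [1.058 0.111 0.955]
0.015 308 [0.5511 0.2207 0.0265] [0.507 0.188 0.015] [0.575 0.257 0.035]
0.05 155 [0.543  0.2224 0.0614] [0.524 0.205 0.05 ] [0.559 0.24  0.068]
scene B ctr [ 0.48  -0.187  0.046]
0.015 254 [ 0.477  -0.1895  0.0261] [ 0.43  -0.229  0.015] [ 0.501 -0.16   0.035]
0.05 125 [ 0.4691 -0.1933  0.0614] [ 0.449 -0.212  0.05 ] [ 0.485 -0.176  0.068]
scene J ctr [ 0.608 -0.027  0.091]
0.015 102 [ 0.6161 -0.0268  0.025 ] [ 0.572 -0.078  0.015] [0.629 0.006 0.035]
0.05 281 [ 0.6026 -0.0328  0.0671] [ 0.554 -0.079  0.05 ] [0.623 0.    0.075]
0.09 382 [ 0.5865 -0.0377  0.1028] [ 0.551 -0.069  0.09 ] [ 0.613 -0.009  0.11 ]
```

View pics/crops0.png

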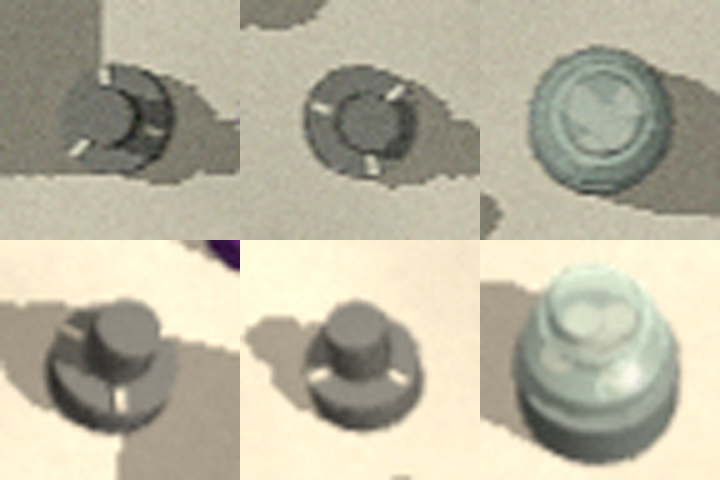

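```bash
python3 -m creep '[{"dx":0.01,"dy":0.02,"dz":0.04},{"dx":0.03,"dy":0.05,"dz":0.07,"rz":0.15},{"dx":0.29,"dy":0.47,"dz":0.07,"rz":1.0},{"dx":0.29,"dy":0.47,"dz":0.07,"rz":1.0},{"dx":0.29,"dy":0.47,"dz":0.07,"rz":1.0},{"dx":0.29,"dy":0.47,"dz":0.07,"rz":1.0},{"dx":0.29,"dy":0.47,"dz":0.07,"rz":1.0},{"dx":0.29,"dy":0.47,"dz":0.07,"rz":1.0},{"dx":0.29,"dy":0.47,"dz":0.07,"rz":1.0},{"dx":0.29,"dy":0.47,"dz":0.07,"rz":1.0},{"dx":0.29,"dy":0.47,"dz":0.07,"rz":1.0},{"dx":0.29,"dy":0.47,"dz":0.07,"rz":1.0},{"dx":0.29,"dy":0.47,"dz":0.07,"rz":1.0},{"dx":0.29,"dy":0.47,"dz":0.07,"rz":1.0},{"dx":0.29,"dy":0.47,"dz":0.07,"rz":1.0}]'
cat > look.py <<'E'
import sys,pickle
from h import *
from rig import telemetry,capture
s=telemetry.read_state(); p,d=capture('wrist'); n=sys.argv[1]
pickle.dump((s,p,d),open(n+'.pkl','wb')); cv2.imwrite(f'pics/{n}.png',np.clip(p[:,:,::-1]*1.5,0,255).astype(np.uint8))
R=q2R(s['tcp_rot'])
print('t',s['time_s'],'tcp',s['tcp_pos'].round(4),'j',s['joints'].round(3),'head',np.degrees(np.arctan2(R[1,0],R[0,0])).round(2),'R22',R[:,2].round(4))
E
python3 look.py w1
```

```text
t 0.15 tcp [ 0.2368 -0.578   0.2305] j [ 1.119  0.384  0.016  1.371 -0.006  1.388 -0.047] head -67.72 R22 [-6.0e-04  1.4e-03 -1.0e+00]invalid input
```

View pics/w1.png

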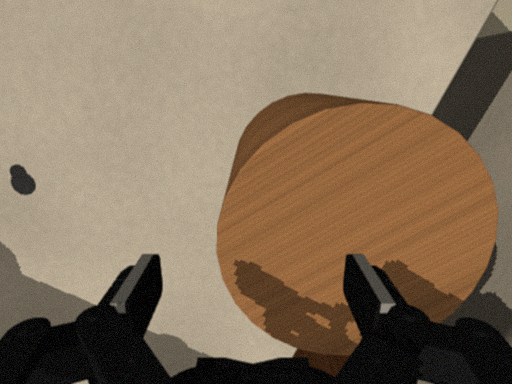

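```bash
python3 -m creep '[{"dx":0.01,"dy":0.02,"dz":0.04,"rx":0,"ry":0,"rz":0,"jaw":0}]'; echo; python3 -m creep '[{"dx":0.01,"dy":0.02,"dz":0.02,"rz":0.1}]'
```

```text
time_s: 0.3
tcp_pos: [0.2434, -0.5575, 0.2649]
tcp_rot: [-0.002, 0.829, -0.559, -0.006]
wrist_force: [-0.5, -0.5, 0.1]
opening: 0.999
invalid input
```

```bash
python3 -m creep '[{"dx":0.02,"dy":0.03,"dz":0.03,"rx":0,"ry":0,"rz":0.1,"jaw":0},{"dx":0.28,"dy":0.45,"dz":0.03,"rx":0,"ry":0,"rz":1.0,"jaw":0},{"dx":0.28,"dy":0.45,"dz":0.03,"rx":0,"ry":0,"rz":1.0,"jaw":0},{"dx":0.28,"dy":0.45,"dz":0.03,"rx":0,"ry":0,"rz":1.0,"jaw":0},{"dx":0.28,"dy":0.45,"dz":0.03,"rx":0,"ry":0,"rz":1.0,"jaw":0},{"dx":0.28,"dy":0.45,"dz":0.03,"rx":0,"ry":0,"rz":1.0,"jaw":0},{"dx":0.28,"dy":0.45,"dz":0.03,"rx":0,"ry":0,"rz":1.0,"jaw":0},{"dx":0.28,"dy":0.45,"dz":0.03,"rx":0,"ry":0,"rz":1.0,"jaw":0},{"dx":0.28,"dy":0.45,"dz":0.03,"rx":0,"ry":0,"rz":1.0,"jaw":0},{"dx":0.28,"dy":0.45,"dz":0.03,"rx":0,"ry":0,"rz":1.0,"jaw":0},{"dx":0.28,"dy":0.45,"dz":0.03,"rx":0,"ry":0,"rz":1.0,"jaw":0},{"dx":0.28,"dy":0.45,"dz":0.03,"rx":0,"ry":0,"rz":1.0,"jaw":0},{"dx":0.28,"dy":0.45,"dz":0.03,"rx":0,"ry":0,"rz":1.0,"jaw":0},{"dx":0.28,"dy":0.45,"dz":0.03,"rx":0,"ry":0,"rz":1.0,"jaw":0}]'
python3 look.py w2
```

```text
time_s: 1.7
tcp_pos: [0.5265, -0.1096, 0.3011]
tcp_rot: [0.0, 0.996, -0.092, -0.0]
wrist_force: [-0.7, -0.0, 0.0]
opening: 1.0
t 1.7 tcp [ 0.5265 -0.1096  0.3011] j [ 0.537  0.202 -0.465  1.47   0.091  1.492 -0.111] head -10.52 R22 [-7.e-04 -5.e-04 -1.e+00]
```

View pics/w2.png

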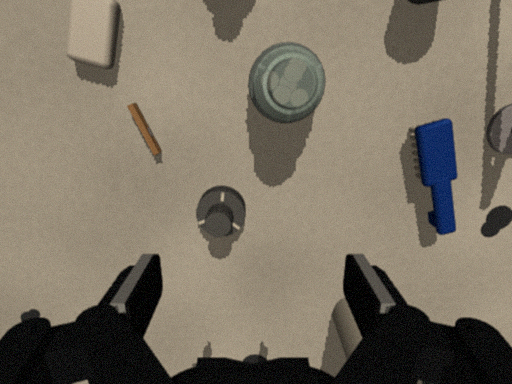

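```bash
python3 -m creep '[{"dx":0.02,"dy":-0.015,"dz":-0.05,"rx":0,"ry":0,"rz":0,"jaw":0},{"dx":0.035,"dy":-0.025,"dz":-0.1,"rx":0,"ry":0,"rz":0,"jaw":0},{"dx":0.035,"dy":-0.025,"dz":-0.12,"rx":0,"ry":0,"rz":0,"jaw":0},{"dx":0.035,"dy":-0.025,"dz":-0.12,"rx":0,"ry":0,"rz":0,"jaw":0}]'
python3 look.py w3
```

```text
time_s: 2.15
tcp_pos: [0.5588, -0.1352, 0.1764]
tcp_rot: [-0.0, 0.996, -0.093, -0.004]
wrist_force: [-0.0, -0.2, -0.3]
opening: 0.996
t 2.15 tcp [ 0.5588 -0.1352  0.1764] j [ 0.531  0.35  -0.443  1.569  0.154  1.266 -0.122] head -10.62 R22 [-0.0087  0.0018 -1.    ]
```

View pics/w3.png

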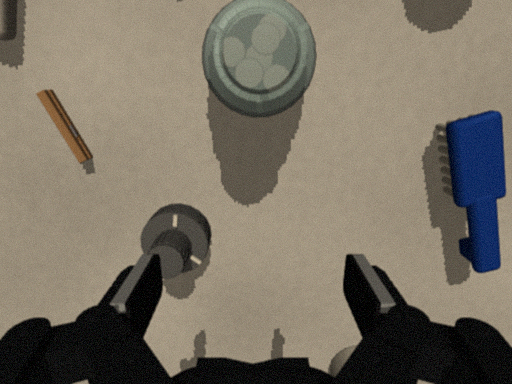

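Run:
```python
import pickle
from h import *
s,p,d=pickle.load(open('w3.pkl','rb'))
im=p[:,:,::-1]; c=im[0:125,190:330].astype(float)
lo,hi=c.min((0,1)),c.max((0,1)); 
g=np.clip((c-40)*2.0,0,255).astype(np.uint8)
cv2.imwrite('pics/jar3.png',cv2.resize(g,None,fx=4.5,fy=4.5,interpolation=cv2.INTER_CUBIC))
s2,p2,d2=pickle.load(open('w2.pkl','rb'))
cv2.imwrite('pics/b2.png',cv2.resize(np.clip(p2[175:250,180:260,::-1]*1.8,0,255).astype(np.uint8),None,fx=7,fy=7,interpolation=cv2.INTER_CUBIC))
for nm,(s,p,d) in dict(w2=(s2,p2,d2),w3=(s,p,d)).items():
    R=q2R(s['tcp_rot']);tp=s['tcp_pos'];P=cloud('wrist',d,tp,R)
    for k,c in dict(J=(.581,-.037),B=(.466,-.192)).items():
        m=(np.hypot(P[...,0]-c[0],P[...,1]-c[1])<.06)&(d>0)
        for lo,hi in ((.02,.034),(.055,.075),(.07,.085),(.098,.115)):
            q=P[m&(P[...,2]>lo)&(P[...,2]<hi)]
            if len(q)>20: print(nm,k,lo,len(q),q.mean(0).round(4),((q.min(0)+q.max(0))/2).round(4),(q.max(0)-q.min(0)).round(3))
```

```text
w2 J 0.055 1320 [ 0.5746 -0.0316  0.0679] [ 0.5817 -0.0348  0.0689] [0.079 0.079 0.012]
w2 J 0.07 293 [ 0.5643 -0.0299  0.0719] [ 0.5826 -0.0369  0.077 ] [0.069 0.072 0.014]
w2 J 0.098 2297 [ 0.5813 -0.0342  0.1034] [ 0.5838 -0.0352  0.1026] [0.055 0.057 0.009]
w2 B 0.02 1063 [ 0.4692 -0.1817  0.0256] [ 0.4654 -0.1903  0.027 ] [0.069 0.069 0.014]
w2 B 0.055 578 [ 0.466 -0.189  0.061] [ 0.4653 -0.1899  0.0594] [0.037 0.036 0.009]
w3 J 0.055 2321 [ 0.5793 -0.0428  0.0675] [ 0.5818 -0.0356  0.0687] [0.079 0.078 0.013]
w3 J 0.07 360 [ 0.5749 -0.0497  0.0714] [ 0.5831 -0.0412  0.073 ] [0.071 0.065 0.006]
w3 J 0.098 6208 [ 0.5818 -0.0345  0.1035] [ 0.5837 -0.035   0.1027] [0.056 0.059 0.009]
w3 B 0.02 1963 [ 0.4722 -0.1813  0.0257] [ 0.4655 -0.1905  0.027 ] [0.069 0.07  0.014]
w3 B 0.055 861 [ 0.4705 -0.1879  0.0607] [ 0.4675 -0.1903  0.0591] [0.032 0.036 0.008]
```

View pics/jar3.png

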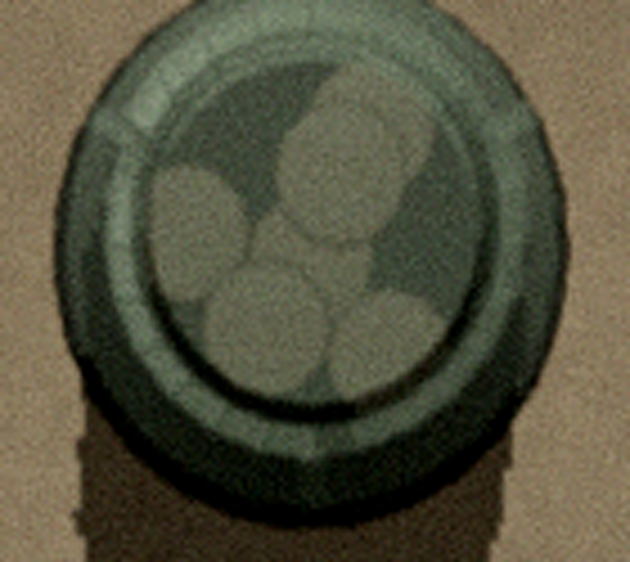

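View pics/b2.png

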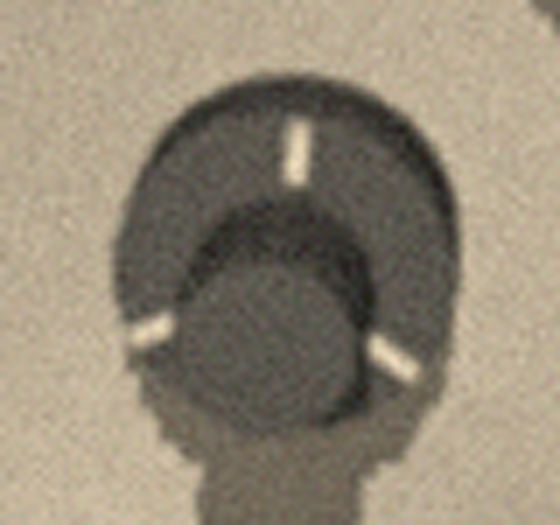

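Run:
```python
import pickle
from h import *
def go(n,pts,c,z):
    s,p,d=pickle.load(open(n+'.pkl','rb'));R=q2R(s['tcp_rot'])
    for u,v in pts:
        X=ray('wrist',u,v,z,s['tcp_pos'],R)[:2]-c
        a=np.degrees(np.arctan2(X[1],X[0])); print(n,X.round(4),np.hypot(*X).round(4),a.round(1),'mod120',(a%120).round(1))
go('w3',[(190+115/4.5,125/4.5),(190+515/4.5,120/4.5),(190+318/4.5,470/4.5)],np.array([.5825,-.0352]),.078)
go('w2',[(180+296/7,175+150/7),(180+153/7,175+330/7),(180+395/7,175+358/7)],np.array([.4655,-.1901]),.027)
go('w3',[(175.5,220.5),(196.5,261)],np.array([.4655,-.1901]),.027)
```

```text
w3 [-0.0267  0.022 ] 0.0346 140.6 mod120 20.6
w3 [0.0323 0.0115] 0.0343 19.6 mod120 19.6
w3 [-0.0056 -0.0329] 0.0334 -99.7 mod120 20.3
w2 [0.0085 0.025 ] 0.0264 71.2 mod120 71.2
w2 [-0.0283 -0.0077] 0.0293 -164.9 mod120 75.1
w2 [ 0.0188 -0.0227] 0.0295 -50.4 mod120 69.6
w3 [0.0088 0.0247] 0.0262 70.4 mod120 70.4
w3 [ 0.0184 -0.0237] 0.03 -52.3 mod120 67.7
```

```bash
python3 -m creep '[{"dx":-0.05,"dy":-0.03,"dz":-0.02,"rx":0,"ry":0,"rz":0,"jaw":0},{"dx":-0.096,"dy":-0.056,"dz":-0.06,"rx":0,"ry":0,"rz":0,"jaw":0},{"dx":-0.096,"dy":-0.056,"dz":-0.08,"rx":0,"ry":0,"rz":0,"jaw":0},{"dx":-0.096,"dy":-0.056,"dz":-0.08,"rx":0,"ry":0,"rz":0,"jaw":0},{"dx":-0.096,"dy":-0.056,"dz":-0.08,"rx":0,"ry":0,"rz":0,"jaw":0}]'
python3 look.py w4
```

```text
time_s: 2.7
tcp_pos: [0.4667, -0.1901, 0.1035]
tcp_rot: [0.001, 0.996, -0.092, 0.001]
wrist_force: [1.4, 1.0, 0.2]
opening: 1.002
t 2.7 tcp [ 0.4667 -0.1901  0.1035] j [ 0.684  0.258 -0.413  1.854  0.119  1.051  0.04 ] head -10.51 R22 [ 0.0024 -0.0013 -1.    ]
```

View pics/w4.png

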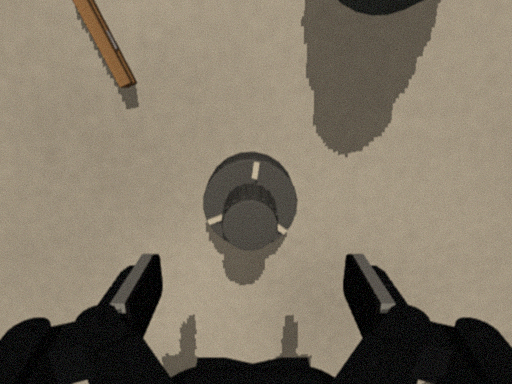

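Run:
```python
import pickle
from h import *
s,p,d=pickle.load(open('w4.pkl','rb'));R=q2R(s['tcp_rot'])
print(ray('wrist',250,225.5,.063,s['tcp_pos'],R))
B=[ray('wrist',u,v,.027,s['tcp_pos'],R)[:2] for u,v in ((255,170),(215,219),(282,230))]
c=np.mean(B,0);print(c,[np.degrees(np.arctan2(*(b-c)[::-1]))%120 for b in B])
P=cloud('wrist',d,s['tcp_pos'],R);q=P[(P[...,2]>.061)&(P[...,2]<.068)&(np.hypot(P[...,0]-.466,P[...,1]+.19)<.03)];print(q.mean(0))
```

```text
[ 0.46562647 -0.19004387  0.063     ]
[ 0.46563661 -0.19194676] [np.float64(73.26890128570727), np.float64(69.17944411995086), np.float64(71.19235227695546)]
[ 0.46526133 -0.19022411  0.06165678]
```

```bash
python3 -m creep '[{"dx":-0.001,"dy":-0.0004,"dz":-0.04,"rx":0,"ry":0,"rz":0,"jaw":0},{"dx":-0.001,"dy":-0.0004,"dz":-0.071,"rx":0,"ry":0,"rz":0,"jaw":60},{"dx":-0.001,"dy":-0.0004,"dz":-0.071,"rx":0,"ry":0,"rz":0,"jaw":255},{"dx":-0.001,"dy":-0.0004,"dz":-0.071,"rx":0,"ry":0,"rz":0,"jaw":255},{"dx":-0.001,"dy":-0.0004,"dz":-0.071,"rx":0,"ry":0,"rz":0,"jaw":255},{"dx":-0.001,"dy":-0.0004,"dz":-0.071,"rx":0,"ry":0,"rz":0,"jaw":255},{"dx":-0.001,"dy":-0.0004,"dz":-0.071,"rx":0,"ry":0,"rz":0,"jaw":255},{"dx":-0.001,"dy":-0.0004,"dz":-0.071,"rx":0,"ry":0,"rz":0,"jaw":255}]'
```

```text
time_s: 3.55
tcp_pos: [0.4675, -0.1901, 0.033]
tcp_rot: [0.001, 0.996, -0.091, 0.003]
wrist_force: [-0.1, 0.9, 7.8]
opening: 0.406
```

```bash
python3 -m creep '[{"dx":0,"dy":0,"dz":0.02,"rx":0,"ry":0,"rz":0,"jaw":255},{"dx":0,"dy":0,"dz":0.07,"rx":0,"ry":0,"rz":0.05,"jaw":255},{"dx":0,"dy":0,"dz":0.12,"rx":0,"ry":0,"rz":0.15,"jaw":255},{"dx":0.03,"dy":0.04,"dz":0.145,"rx":0,"ry":0,"rz":0.25,"jaw":255},{"dx":0.06,"dy":0.08,"dz":0.145,"rx":0,"ry":0,"rz":0.3,"jaw":255},{"dx":0.09,"dy":0.12,"dz":0.145,"rx":0,"ry":0,"rz":0.3,"jaw":255},{"dx":0.116,"dy":0.155,"dz":0.145,"rx":0,"ry":0,"rz":0.3,"jaw":255},{"dx":0.116,"dy":0.155,"dz":0.145,"rx":0,"ry":0,"rz":0.3,"jaw":255},{"dx":0.116,"dy":0.155,"dz":0.145,"rx":0,"ry":0,"rz":0.3,"jaw":255},{"dx":0.116,"dy":0.155,"dz":0.145,"rx":0,"ry":0,"rz":0.3,"jaw":255}]'
python3 look.py w5
```

```text
time_s: 4.55
tcp_pos: [0.5809, -0.0359, 0.1759]
tcp_rot: [0.0, 0.998, 0.058, 0.0]
wrist_force: [0.1, 0.5, -1.0]
opening: 0.402
t 4.55 tcp [ 0.5809 -0.0359  0.1759] j [ 0.432  0.375 -0.548  1.556  0.203  1.267 -0.03 ] head 6.69 R22 [ 5.e-04 -9.e-04 -1.e+00]
```

View pics/w5.png

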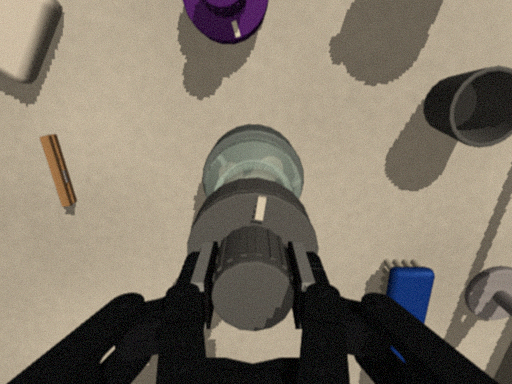

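Run:
```python
import pickle
from h import *
s,p,d=pickle.load(open('w5.pkl','rb'));R=q2R(s['tcp_rot'])
k=ray('wrist',252,293,.207,s['tcp_pos'],R);b=ray('wrist',260.5,208,.171,s['tcp_pos'],R);print(k,b,np.degrees(np.arctan2(*(b-k)[1::-1])),np.hypot(*(b-k)[:2]))
P=cloud('wrist',d,s['tcp_pos'],R);print(P[293,252],P[215,240],P[215,225],P[215,285])
```

```text
[ 0.58099314 -0.0331595   0.207     ] [ 0.58243126 -0.00988806  0.171     ] 86.46375926376037 0.023315825536540453
[ 0.58116634 -0.03466135  0.20494982] [ 0.57284225 -0.01655648  0.16680854] [ 0.56531361 -0.01681204  0.16828261] [ 0.59534398 -0.01318012  0.1685255 ]
```

```bash
python3 -m creep '[{"dx":0.0015,"dy":0.0005,"dz":-0.02,"rx":0,"ry":0,"rz":0,"jaw":255},{"dx":0.0015,"dy":0.0005,"dz":-0.032,"rx":0,"ry":0,"rz":0,"jaw":255},{"dx":0.0015,"dy":0.0005,"dz":-0.04,"rx":0,"ry":0,"rz":0,"jaw":255},{"dx":0.0015,"dy":0.0005,"dz":-0.044,"rx":0,"ry":0,"rz":0,"jaw":255},{"dx":0.0015,"dy":0.0005,"dz":-0.044,"rx":0,"ry":0,"rz":0,"jaw":255}]'
```

```text
time_s: 5.1
tcp_pos: [0.5821, -0.0343, 0.1309]
tcp_rot: [-0.0, 0.998, 0.059, -0.0]
wrist_force: [-1.0, -0.6, -1.1]
opening: 0.408
```

```bash
python3 -m creep '[{"dx":0,"dy":0,"dz":-0.0015,"rx":0,"ry":0,"rz":0,"jaw":255},{"dx":0,"dy":0,"dz":-0.002,"rx":0,"ry":0,"rz":0,"jaw":255}]'; echo; python3 -m creep '[{"dx":0,"dy":0,"dz":-0.001,"rx":0,"ry":0,"rz":0,"jaw":255},{"dx":0,"dy":0,"dz":-0.001,"rx":0,"ry":0,"rz":0,"jaw":255}]'
```

```text
time_s: 5.3
tcp_pos: [0.5826, -0.0341, 0.1296]
tcp_rot: [-0.0, 0.998, 0.059, 0.0]
wrist_force: [-1.6, 0.9, 1.1]
opening: 0.408

time_s: 5.5
tcp_pos: [0.5827, -0.0339, 0.1291]
tcp_rot: [0.0, 0.998, 0.059, 0.0]
wrist_force: [-2.3, 1.4, 4.4]
opening: 0.404
```

```bash
python3 -m creep '[{"dx":0,"dy":0,"dz":0,"rx":0,"ry":0,"rz":0,"jaw":0},{"dx":0,"dy":0,"dz":0,"rx":0,"ry":0,"rz":0,"jaw":0},{"dx":0,"dy":0,"dz":0,"rx":0,"ry":0,"rz":0,"jaw":0},{"dx":0,"dy":0,"dz":0,"rx":0,"ry":0,"rz":0,"jaw":0},{"dx":0,"dy":0,"dz":0.02,"rx":0,"ry":0,"rz":0,"jaw":0},{"dx":0,"dy":0,"dz":0.02,"rx":0,"ry":0,"rz":0,"jaw":0}]'; python3 look.py w6
```

```text
time_s: 6.1
tcp_pos: [0.5839, -0.0341, 0.1505]
tcp_rot: [0.0, 0.998, 0.059, 0.002]
wrist_force: [0.0, 0.3, 0.8]
opening: 1.0
t 6.1 tcp [ 0.5839 -0.0341  0.1505] j [ 0.425  0.399 -0.545  1.584  0.217  1.215 -0.042] head 6.76 R22 [ 3.7e-03 -2.0e-04 -1.0e+00]
```

View pics/w6.png

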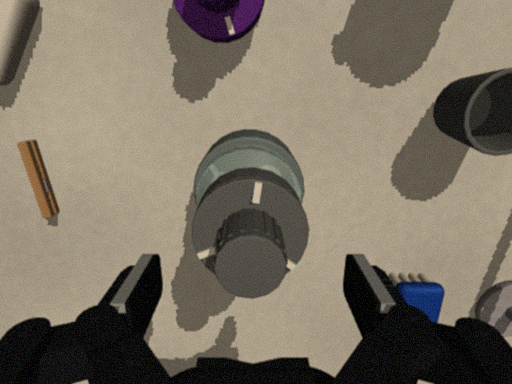

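```bash
cat > lid.py <<'E'
import pickle,sys
from h import *
# usage: lid.py name zdisc ku kv u v u v u v
n=sys.argv[1];z=float(sys.argv[2]);a=list(map(float,sys.argv[3:]))
s,p,d=pickle.load(open(n+'.pkl','rb'));R=q2R(s['tcp_rot']);P=cloud('wrist',d,s['tcp_pos'],R)
k=ray('wrist',a[0],a[1],z+.036,s['tcp_pos'],R);print('knob',k.round(4))
u,v=int(a[0]),int(a[1]);q=P[v-6:v+7,u-8:u+9].reshape(-1,3);print('top depth',np.median(q,0).round(4),'xtilt,ytilt',np.linalg.lstsq(np.c_[q[:,:2],np.ones(len(q))],q[:,2],rcond=None)[0][:2].round(3))
B=[ray('wrist',a[i],a[i+1],z,s['tcp_pos'],R)[:2] for i in range(2,len(a),2)]
c=np.mean(B,0) if len(B)==3 else k[:2]
ang=[np.degrees(np.arctan2(*(b-c)[::-1])) for b in B];print('c',c.round(4),'ang',np.round(ang,1),'p',[round((20.2-x)%120,1) for x in ang])
E
python3 lid.py w6 0.123 251 270 257 192 207 254 292 266
```

```text
knob [ 0.5839 -0.0351  0.159 ]
top depth [ 0.584  -0.036   0.1574] xtilt,ytilt [-0.169  1.378]
c [ 0.5846 -0.0366] ang [  91.3 -152.4  -30.8] p [np.float64(48.9), np.float64(52.6), np.float64(51.0)]
```

```bash
python3 -m creep '[{"dx":0,"dy":-0.001,"dz":0,"rx":0,"ry":0,"rz":0.15,"jaw":0},{"dx":0,"dy":-0.001,"dz":0,"rx":0,"ry":0,"rz":0.3,"jaw":0},{"dx":0,"dy":-0.001,"dz":0,"rx":0,"ry":0,"rz":0.45,"jaw":0},{"dx":0,"dy":-0.001,"dz":0,"rx":0,"ry":0,"rz":0.6,"jaw":0},{"dx":0,"dy":-0.001,"dz":0,"rx":0,"ry":0,"rz":0.75,"jaw":0},{"dx":0,"dy":-0.001,"dz":0,"rx":0,"ry":0,"rz":0.9,"jaw":0},{"dx":0,"dy":-0.001,"dz":0,"rx":0,"ry":0,"rz":1.05,"jaw":0},{"dx":0,"dy":-0.001,"dz":0,"rx":0,"ry":0,"rz":1.2,"jaw":0},{"dx":0,"dy":-0.001,"dz":0,"rx":0,"ry":0,"rz":1.35,"jaw":0},{"dx":0,"dy":-0.001,"dz":-0.01,"rx":0,"ry":0,"rz":1.4,"jaw":0},{"dx":0,"dy":-0.001,"dz":-0.02,"rx":0,"ry":0,"rz":1.4,"jaw":0},{"dx":0,"dy":-0.001,"dz":-0.02,"rx":0,"ry":0,"rz":1.4,"jaw":0}]'; python3 look.py w7
```

```text
time_s: 7.35
tcp_pos: [0.5812, -0.0355, 0.1261]
tcp_rot: [-0.001, 0.726, 0.687, -0.001]
wrist_force: [-0.3, -0.3, -0.1]
opening: 1.0
t 7.35 tcp [ 0.5812 -0.0355  0.1261] j [ 0.602  0.485 -0.792  1.605  0.362  1.208  1.252] head 86.86 R22 [-3.4e-03  3.0e-04 -1.0e+00]
```

View pics/w7.png

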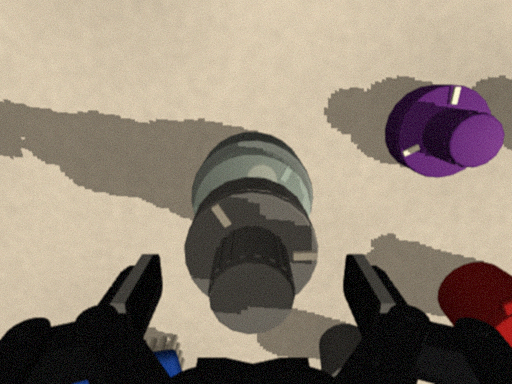

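```bash
python3 -m creep '[{"dx":0.002,"dy":0,"dz":0.002,"rx":0,"ry":0,"rz":0,"jaw":0},{"dx":0.002,"dy":0,"dz":0.002,"rx":0,"ry":0,"rz":0,"jaw":255},{"dx":0.002,"dy":0,"dz":0.002,"rx":0,"ry":0,"rz":0,"jaw":255},{"dx":0.002,"dy":0,"dz":0.002,"rx":0,"ry":0,"rz":0,"jaw":255},{"dx":0.002,"dy":0,"dz":0.002,"rx":0,"ry":0,"rz":0,"jaw":255},{"dx":0.002,"dy":0,"dz":0.002,"rx":0,"ry":0,"rz":0,"jaw":255},{"dx":0.002,"dy":0,"dz":0.002,"rx":0,"ry":0,"rz":0,"jaw":255}]'; python3 -c "
from rig import telemetry as t
s=t.read_state();print(s['ft_torque'],s['wrist_force'])"
```

```text
time_s: 8.1
tcp_pos: [0.5846, -0.0354, 0.1307]
tcp_rot: [0.0, 0.726, 0.688, 0.0]
wrist_force: [-0.9, -1.6, 5.2]
opening: 0.404
[-0.21741649  0.35647162 -0.05496754] [-0.94834426 -1.60807807  5.19632959]
```

```bash
python3 -m creep '[{"dx":0,"dy":0,"dz":-0.0005,"rx":0,"ry":0,"rz":-0.1,"jaw":255},{"dx":0,"dy":0,"dz":-0.0009,"rx":0,"ry":0,"rz":-0.2,"jaw":255},{"dx":0,"dy":0,"dz":-0.0013,"rx":0,"ry":0,"rz":-0.3,"jaw":255},{"dx":0,"dy":0,"dz":-0.0018,"rx":0,"ry":0,"rz":-0.4,"jaw":255},{"dx":0,"dy":0,"dz":-0.0022,"rx":0,"ry":0,"rz":-0.5,"jaw":255},{"dx":0,"dy":0,"dz":-0.0026,"rx":0,"ry":0,"rz":-0.6,"jaw":255},{"dx":0,"dy":0,"dz":-0.0030,"rx":0,"ry":0,"rz":-0.7,"jaw":255}]'
cat > st.py <<'E'
from rig import telemetry as t
from h import *
s=t.read_state();R=q2R(s['tcp_rot']);print('head',np.degrees(np.arctan2(R[1,0],R[0,0])).round(1),'j7',s['joints'][6].round(2),'tq',s['ft_torque'].round(2),'eff7',s['effort'][6].round(2))
E
python3 st.py
```

```text
time_s: 8.8
tcp_pos: [0.5843, -0.036, 0.1277]
tcp_rot: [0.001, 0.918, 0.396, -0.0]
wrist_force: [-4.5, -3.5, 6.8]
opening: 0.405
head 46.6 j7 0.6 tq [-0.78  0.88  0.24] eff7 1.74
```

```bash
python3 -m creep '[{"dx":0,"dy":0,"dz":-0.0005,"rx":0,"ry":0,"rz":-0.1,"jaw":255},{"dx":0,"dy":0,"dz":-0.0009,"rx":0,"ry":0,"rz":-0.2,"jaw":255},{"dx":0,"dy":0,"dz":-0.0013,"rx":0,"ry":0,"rz":-0.3,"jaw":255}]'; python3 st.py;  python3 -m creep '[{"dx":0,"dy":0,"dz":-0.0005,"rx":0,"ry":0,"rz":-0.1,"jaw":255},{"dx":0,"dy":0,"dz":-0.0009,"rx":0,"ry":0,"rz":-0.2,"jaw":255}]'; python3 st.py
```

```text
time_s: 9.1
tcp_pos: [0.584, -0.0365, 0.1264]
tcp_rot: [0.001, 0.967, 0.254, -0.001]
wrist_force: [-5.6, -6.0, 9.4]
opening: 0.405
head 29.4 j7 0.32 tq [-1.49  1.61  0.43] eff7 1.58
time_s: 9.3
tcp_pos: [0.5835, -0.0393, 0.1259]
tcp_rot: [0.003, 0.988, 0.156, -0.001]
wrist_force: [-9.6, -11.3, 14.1]
opening: 0.402
head 17.9 j7 0.14 tq [-2.71  2.45  0.89] eff7 1.11
```

```bash
python3 look.py w8
```

```text
t 9.3 tcp [ 0.5835 -0.0393  0.1259] j [ 0.438  0.429 -0.558  1.608  0.246  1.178  0.138] head 17.9 R22 [-0.0019 -0.0058 -1.    ]
```

View pics/w8.png

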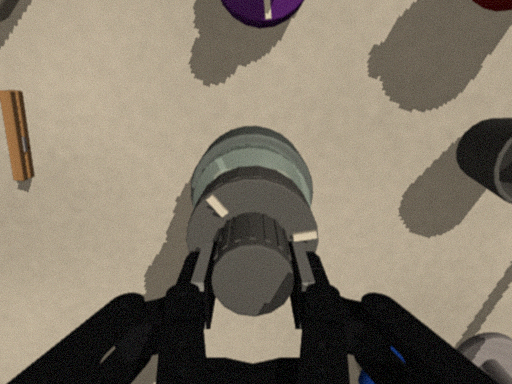

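```bash
python3 lid.py w8 0.119 252 275 217 206 305 236
```

```text
knob [ 0.5811 -0.0296  0.155 ]
top depth [ 0.5816 -0.031   0.1529] xtilt,ytilt [-0.027  0.07 ]
c [ 0.5811 -0.0296] ang [155.8  16.6] p [np.float64(104.4), np.float64(3.6)]
```

Run:
```python
import pickle
from h import *
s,p,d=pickle.load(open('w8.pkl','rb'));R=q2R(s['tcp_rot'])
B=[ray('wrist',u,v,.119,s['tcp_pos'],R)[:2] for u,v in ((217,206),(305,236))]
m=B[0]-B[1]; a=np.degrees(np.arctan2(m[1],m[0])); print(B,np.hypot(*m), 'lug2 ang',a-150, 'p',(20.2-(a-150))%120)
```

```text
[array([ 0.55947873, -0.01991724]), array([ 0.60698522, -0.02188011])] 0.047547029503773125 lug2 ang 27.634001855951908 p 112.5659981440481
```

```bash
python3 -m creep '[{"dx":0,"dy":0.001,"dz":-0.0003,"rx":0,"ry":0,"rz":-0.1,"jaw":255},{"dx":0,"dy":0.001,"dz":-0.0006,"rx":0,"ry":0,"rz":-0.2,"jaw":255}]'; python3 st.py; python3 look.py w9
```

```text
time_s: 9.55
tcp_pos: [0.5837, -0.039, 0.126]
tcp_rot: [0.003, 0.998, 0.056, -0.001]
wrist_force: [-11.6, -14.8, 17.5]
opening: 0.405
head 6.4 j7 -0.05 tq [-3.6   2.87  1.12] eff7 1.01
t 9.55 tcp [ 0.5837 -0.039   0.126 ] j [ 0.41   0.421 -0.521  1.609  0.229  1.173 -0.051] head 6.39 R22 [-0.0011 -0.0063 -1.    ]
```

View pics/w9.png

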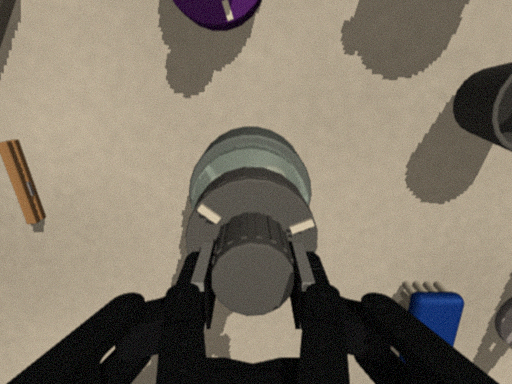

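```bash
python3 -m creep '[{"dx":0,"dy":0.001,"dz":0.0005,"rx":0,"ry":0,"rz":0.1,"jaw":255},{"dx":0,"dy":0.002,"dz":0.001,"rx":0,"ry":0,"rz":0.2,"jaw":255},{"dx":0,"dy":0.003,"dz":0.006,"rx":0,"ry":0,"rz":0.2,"jaw":255},{"dx":0,"dy":0.003,"dz":0.02,"rx":0,"ry":0,"rz":0.2,"jaw":255},{"dx":0,"dy":0.003,"dz":0.04,"rx":0,"ry":0,"rz":0.2,"jaw":255},{"dx":0,"dy":0.003,"dz":0.05,"rx":0,"ry":0,"rz":0.2,"jaw":255}]'; python3 st.py; python3 look.py w10
```

```text
time_s: 10.2
tcp_pos: [0.585, -0.0308, 0.1759]
tcp_rot: [-0.0, 0.987, 0.158, 0.001]
wrist_force: [0.4, -0.2, -1.4]
opening: 0.403
head 18.2 j7 0.15 tq [ 0.05 -0.01  0.03] eff7 -0.0
t 10.2 tcp [ 0.585  -0.0308  0.1759] j [ 0.439  0.387 -0.574  1.546  0.216  1.271  0.154] head 18.24 R22 [ 1.6e-03  4.0e-04 -1.0e+00]
```

View pics/w10.png

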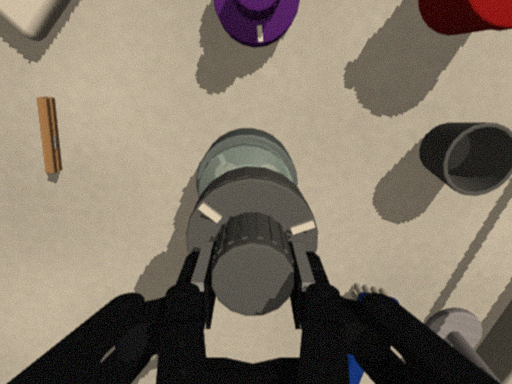

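```bash
python3 -m creep '[{"dx":-0.025,"dy":-0.035,"dz":0,"rx":0,"ry":0,"rz":0,"jaw":255},{"dx":-0.05,"dy":-0.07,"dz":0,"rx":0,"ry":0,"rz":0,"jaw":255},{"dx":-0.08,"dy":-0.105,"dz":0,"rx":0,"ry":0,"rz":0,"jaw":255},{"dx":-0.105,"dy":-0.14,"dz":-0.01,"rx":0,"ry":0,"rz":0,"jaw":255},{"dx":-0.119,"dy":-0.159,"dz":-0.05,"rx":0,"ry":0,"rz":0,"jaw":255},{"dx":-0.119,"dy":-0.159,"dz":-0.095,"rx":0,"ry":0,"rz":0,"jaw":255},{"dx":-0.119,"dy":-0.159,"dz":-0.125,"rx":0,"ry":0,"rz":0,"jaw":255},{"dx":-0.119,"dy":-0.159,"dz":-0.135,"rx":0,"ry":0,"rz":0,"jaw":255},{"dx":-0.119,"dy":-0.159,"dz":-0.138,"rx":0,"ry":0,"rz":0,"jaw":255},{"dx":-0.119,"dy":-0.159,"dz":-0.138,"rx":0,"ry":0,"rz":0,"jaw":255}]'
```

```text
time_s: 11.25
tcp_pos: [0.4664, -0.19, 0.0373]
tcp_rot: [0.0, 0.987, 0.159, 0.001]
wrist_force: [0.6, -0.1, -0.9]
opening: 0.4
```

```bash
python3 -m creep '[{"dx":0,"dy":0,"dz":-0.002,"rx":0,"ry":0,"rz":0,"jaw":255},{"dx":0,"dy":0,"dz":-0.003,"rx":0,"ry":0,"rz":0,"jaw":255},{"dx":0,"dy":0,"dz":-0.003,"rx":0,"ry":0,"rz":0,"jaw":255}]'; python3 st.py
```

```text
time_s: 11.55
tcp_pos: [0.4667, -0.1907, 0.0347]
tcp_rot: [0.001, 0.987, 0.158, 0.001]
wrist_force: [-0.4, 0.1, 3.7]
opening: 0.406
head 18.2 j7 0.47 tq [ 0.02 -0.09  0.03] eff7 0.0
```

```bash
python3 -m creep '[{"dx":0,"dy":0,"dz":0,"rx":0,"ry":0,"rz":0,"jaw":0},{"dx":0,"dy":0,"dz":0,"rx":0,"ry":0,"rz":0,"jaw":0},{"dx":0,"dy":0,"dz":0,"rx":0,"ry":0,"rz":0,"jaw":0},{"dx":0,"dy":0,"dz":0.03,"rx":0,"ry":0,"rz":0,"jaw":0},{"dx":0,"dy":0,"dz":0.075,"rx":0,"ry":0,"rz":0,"jaw":0},{"dx":0,"dy":0,"dz":0.12,"rx":0,"ry":0,"rz":0,"jaw":0},{"dx":0,"dy":0.02,"dz":0.16,"rx":0,"ry":0,"rz":-0.1,"jaw":0},{"dx":0.01,"dy":0.06,"dz":0.17,"rx":0,"ry":0,"rz":-0.2,"jaw":0},{"dx":0.02,"dy":0.11,"dz":0.17,"rx":0,"ry":0,"rz":-0.3,"jaw":0},{"dx":0.073,"dy":0.39,"dz":0.17,"rx":0,"ry":0,"rz":-0.3,"jaw":0},{"dx":0.073,"dy":0.39,"dz":0.17,"rx":0,"ry":0,"rz":-0.3,"jaw":0},{"dx":0.073,"dy":0.39,"dz":0.17,"rx":0,"ry":0,"rz":-0.3,"jaw":0},{"dx":0.073,"dy":0.39,"dz":0.17,"rx":0,"ry":0,"rz":-0.3,"jaw":0},{"dx":0.073,"dy":0.39,"dz":0.17,"rx":0,"ry":0,"rz":-0.3,"jaw":0},{"dx":0.073,"dy":0.39,"dz":0.17,"rx":0,"ry":0,"rz":-0.3,"jaw":0},{"dx":0.073,"dy":0.39,"dz":0.15,"rx":0,"ry":0,"rz":-0.3,"jaw":0},{"dx":0.073,"dy":0.39,"dz":0.12,"rx":0,"ry":0,"rz":-0.3,"jaw":0},{"dx":0.073,"dy":0.39,"dz":0.12,"rx":0,"ry":0,"rz":-0.3,"jaw":0},{"dx":0.073,"dy":0.39,"dz":0.12,"rx":0,"ry":0,"rz":-0.3,"jaw":0}]'; python3 look.py w11
```

```text
time_s: 13.45
tcp_pos: [0.5382, 0.1994, 0.1535]
tcp_rot: [0.0, 1.0, 0.009, -0.001]
wrist_force: [0.8, 0.4, 0.2]
opening: 0.998
t 13.45 tcp [0.5382 0.1994 0.1535] j [ 0.138  0.413 -0.709  1.6    0.28   1.235 -0.605] head 1.02 R22 [-1.5e-03 -3.0e-04 -1.0e+00]
```

View pics/w11.png

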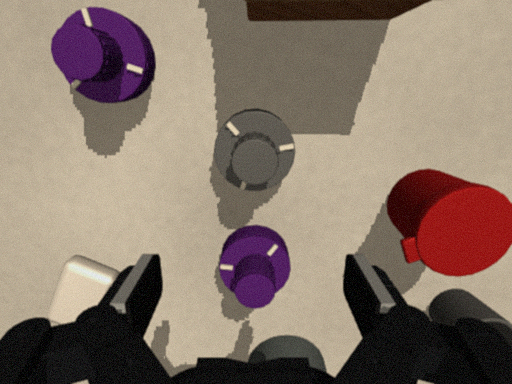

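```bash
python3 lid.py w11 0.027 255 160 233 129 286 148 243 185
```

```text
knob [0.5399 0.2294 0.063 ]
top depth [0.5399 0.229  0.0616] xtilt,ytilt [-0.081  2.666]
c [0.5393 0.2257] ang [ 130.    12.8 -108.4] p [np.float64(10.2), np.float64(7.4), np.float64(8.6)]
```

```bash
python3 -m creep '[{"dx":0.0015,"dy":0.027,"dz":-0.02,"rx":0,"ry":0,"rz":0,"jaw":0},{"dx":0.0015,"dy":0.027,"dz":-0.05,"rx":0,"ry":0,"rz":0,"jaw":0},{"dx":0.0015,"dy":0.027,"dz":-0.05,"rx":0,"ry":0,"rz":0,"jaw":0},{"dx":0.0015,"dy":0.027,"dz":-0.05,"rx":0,"ry":0,"rz":0,"jaw":0}]'; python3 look.py w12
```

```text
time_s: 13.9
tcp_pos: [0.5405, 0.2263, 0.1048]
tcp_rot: [0.0, 1.0, 0.009, 0.0]
wrist_force: [0.6, -0.1, 0.8]
opening: 0.996
t 13.9 tcp [0.5405 0.2263 0.1048] j [ 0.074  0.484 -0.693  1.624  0.332  1.153 -0.681] head 0.98 R22 [ 5.e-04 -1.e-04 -1.e+00]
```

View pics/w12.png

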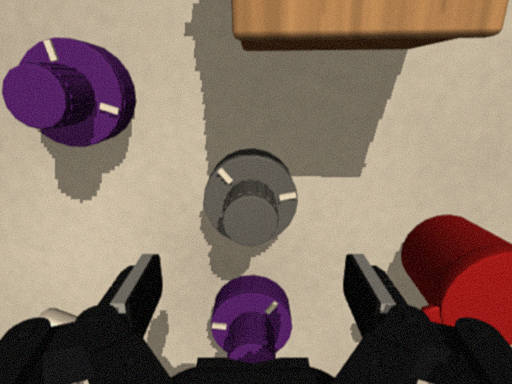

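```bash
python3 lid.py w12 0.027 251 219 225 176 288 196
python3 - <<'E'
import pickle
from h import *
s,p,d=pickle.load(open('w12.pkl','rb'));R=q2R(s['tcp_rot']);P=cloud('wrist',d,s['tcp_pos'],R)
q=P[(P[...,2]>.02)&(P[...,2]<.034)&(np.hypot(P[...,0]-.54,P[...,1]-.225)<.042)];print((q.min(0)+q.max(0))/2,q.max(0)-q.min(0))
B=[ray('wrist',u,v,.027,s['tcp_pos'],R)[:2] for u,v in ((225,176),(288,196))]
m=B[0]-B[1]; a=np.degrees(np.arctan2(m[1],m[0]));an=a-150;print(B,an,'p',(20.2-an)%120,'c',(B[0]+B[1])/2-np.hypot(*m)/2/np.tan(np.pi/3)*np.array([np.cos(np.radians(an+60)),np.sin(np.radians(an+60))]))
E
```

```text
knob [0.5401 0.2299 0.063 ]
top depth [0.5401 0.2293 0.0614] xtilt,ytilt [-0.014  0.021]
c [0.5401 0.2299] ang [137.7   6.2] p [np.float64(2.5), np.float64(14.0)]
[0.53965322 0.22899074 0.02697996] [0.06908495 0.06669085 0.01386032]
[array([0.52115341, 0.24715614]), array([0.56683266, 0.23282448])] 12.58098162578085 p 7.619018374219149 c [0.53985584 0.22680384]
```

```bash
python3 -m creep '[{"dx":-0.0004,"dy":0.0024,"dz":-0.04,"rx":0,"ry":0,"rz":0,"jaw":0},{"dx":-0.0004,"dy":0.0024,"dz":-0.07,"rx":0,"ry":0,"rz":0,"jaw":60},{"dx":-0.0004,"dy":0.0024,"dz":-0.07,"rx":0,"ry":0,"rz":0,"jaw":255},{"dx":-0.0004,"dy":0.0024,"dz":-0.07,"rx":0,"ry":0,"rz":0,"jaw":255},{"dx":-0.0004,"dy":0.0024,"dz":-0.07,"rx":0,"ry":0,"rz":0,"jaw":255},{"dx":-0.0004,"dy":0.0024,"dz":-0.07,"rx":0,"ry":0,"rz":0,"jaw":255},{"dx":-0.0004,"dy":0.0024,"dz":-0.07,"rx":0,"ry":0,"rz":0,"jaw":255},{"dx":-0.0004,"dy":0.0024,"dz":-0.07,"rx":0,"ry":0,"rz":0,"jaw":255}]'
```

```text
time_s: 14.75
tcp_pos: [0.5415, 0.23, 0.0364]
tcp_rot: [-0.001, 1.0, 0.009, 0.002]
wrist_force: [1.0, -1.0, 8.4]
opening: 0.407
```

```bash
python3 -m creep '[{"dx":0,"dy":0,"dz":0.03,"rx":0,"ry":0,"rz":0,"jaw":255},{"dx":0,"dy":0,"dz":0.075,"rx":0,"ry":0,"rz":0,"jaw":255},{"dx":0,"dy":0,"dz":0.12,"rx":0,"ry":0,"rz":-0.05,"jaw":255},{"dx":0,"dy":-0.02,"dz":0.145,"rx":0,"ry":0,"rz":-0.15,"jaw":255},{"dx":0.01,"dy":-0.06,"dz":0.145,"rx":0,"ry":0,"rz":-0.27,"jaw":255},{"dx":0.02,"dy":-0.1,"dz":0.145,"rx":0,"ry":0,"rz":-0.4,"jaw":255},{"dx":0.03,"dy":-0.15,"dz":0.145,"rx":0,"ry":0,"rz":-0.5,"jaw":255},{"dx":0.035,"dy":-0.19,"dz":0.145,"rx":0,"ry":0,"rz":-0.6,"jaw":255},{"dx":0.04,"dy":-0.23,"dz":0.145,"rx":0,"ry":0,"rz":-0.72,"jaw":255},{"dx":0.0425,"dy":-0.265,"dz":0.145,"rx":0,"ry":0,"rz":-0.72,"jaw":255},{"dx":0.0425,"dy":-0.265,"dz":0.145,"rx":0,"ry":0,"rz":-0.72,"jaw":255},{"dx":0.0425,"dy":-0.265,"dz":0.145,"rx":0,"ry":0,"rz":-0.72,"jaw":255},{"dx":0.0425,"dy":-0.265,"dz":0.145,"rx":0,"ry":0,"rz":-0.72,"jaw":255}]'; python3 look.py w13
```

```text
time_s: 16.05
tcp_pos: [0.5822, -0.0342, 0.1794]
tcp_rot: [-0.001, 0.939, -0.343, 0.0]
wrist_force: [0.6, 0.5, -0.8]
opening: 0.4
t 16.05 tcp [ 0.5822 -0.0342  0.1794] j [ 0.391  0.366 -0.497  1.55   0.179  1.27  -0.831] head -40.1 R22 [ 1.2e-03  8.0e-04 -1.0e+00]
```

View pics/w13.png

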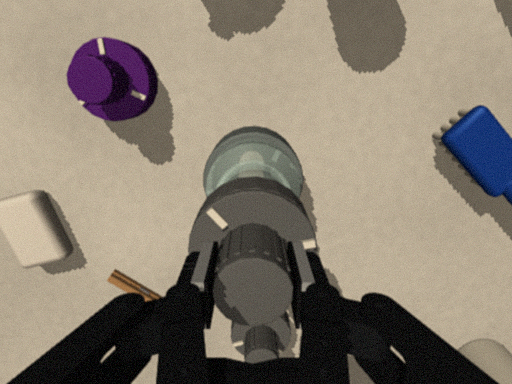

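```bash
python3 -m creep '[{"dx":0.0008,"dy":-0.001,"dz":-0.02,"rx":0,"ry":0,"rz":0,"jaw":255},{"dx":0.0008,"dy":-0.001,"dz":-0.033,"rx":0,"ry":0,"rz":0,"jaw":255},{"dx":0.0008,"dy":-0.001,"dz":-0.04,"rx":0,"ry":0,"rz":0,"jaw":255},{"dx":0.0008,"dy":-0.001,"dz":-0.044,"rx":0,"ry":0,"rz":0,"jaw":255},{"dx":0.0008,"dy":-0.001,"dz":-0.044,"rx":0,"ry":0,"rz":0,"jaw":255}]';python3 -m creep '[{"dx":0,"dy":0,"dz":-0.001,"rx":0,"ry":0,"rz":0,"jaw":255},{"dx":0,"dy":0,"dz":-0.002,"rx":0,"ry":0,"rz":0,"jaw":255},{"dx":0,"dy":0,"dz":-0.002,"rx":0,"ry":0,"rz":0,"jaw":255}]'
```

```text
time_s: 16.6
tcp_pos: [0.5826, -0.0354, 0.134]
tcp_rot: [-0.001, 0.939, -0.343, -0.001]
wrist_force: [-1.0, 3.5, -2.2]
opening: 0.401
time_s: 16.9
tcp_pos: [0.5831, -0.0357, 0.133]
tcp_rot: [-0.001, 0.939, -0.343, 0.0]
wrist_force: [-1.2, 5.7, 1.4]
opening: 0.401
```

```bash
python3 -m creep '[{"dx":0,"dy":0.001,"dz":-0.001,"rx":0,"ry":0,"rz":0,"jaw":255},{"dx":0,"dy":0.001,"dz":-0.001,"rx":0,"ry":0,"rz":0,"jaw":255}]'; python3 -m creep '[{"dx":0,"dy":0,"dz":0,"rx":0,"ry":0,"rz":0,"jaw":0},{"dx":0,"dy":0,"dz":0,"rx":0,"ry":0,"rz":0,"jaw":0},{"dx":0,"dy":0,"dz":0,"rx":0,"ry":0,"rz":0,"jaw":0},{"dx":0,"dy":0,"dz":0,"rx":0,"ry":0,"rz":0,"jaw":0},{"dx":0,"dy":0,"dz":0.02,"rx":0,"ry":0,"rz":0,"jaw":0},{"dx":0,"dy":0,"dz":0.02,"rx":0,"ry":0,"rz":0,"jaw":0}]'; python3 look.py w14
```

```text
time_s: 17.1
tcp_pos: [0.5835, -0.0352, 0.1325]
tcp_rot: [-0.0, 0.939, -0.344, 0.001]
wrist_force: [-1.9, 5.3, 4.3]
opening: 0.398
time_s: 17.7
tcp_pos: [0.5842, -0.036, 0.1537]
tcp_rot: [-0.0, 0.939, -0.344, 0.002]
wrist_force: [0.4, 0.1, 0.5]
opening: 1.0
t 17.7 tcp [ 0.5842 -0.036   0.1537] j [ 0.388  0.388 -0.491  1.581  0.192  1.217 -0.841] head -40.24 R22 [ 3.6e-03 -4.0e-04 -1.0e+00]
```

View pics/w14.png

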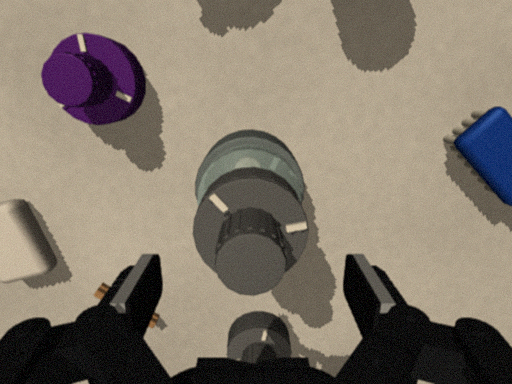

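```bash
python3 lid.py w14 0.123 251 266 219 204 297 227; python3 -m creep '[{"dx":0,"dy":0,"dz":0,"rx":0,"ry":0,"rz":0.15,"jaw":0},{"dx":0,"dy":0,"dz":0,"rx":0,"ry":0,"rz":0.3,"jaw":0},{"dx":0,"dy":0,"dz":0,"rx":0,"ry":0,"rz":0.45,"jaw":0},{"dx":0,"dy":0,"dz":0,"rx":0,"ry":0,"rz":0.6,"jaw":0},{"dx":0,"dy":0,"dz":0,"rx":0,"ry":0,"rz":0.75,"jaw":0},{"dx":0,"dy":0,"dz":0,"rx":0,"ry":0,"rz":0.9,"jaw":0},{"dx":0,"dy":0,"dz":0,"rx":0,"ry":0,"rz":1.05,"jaw":0},{"dx":0,"dy":0,"dz":0,"rx":0,"ry":0,"rz":1.2,"jaw":0},{"dx":0,"dy":0,"dz":0,"rx":0,"ry":0,"rz":1.35,"jaw":0},{"dx":0,"dy":0,"dz":0,"rx":0,"ry":0,"rz":1.5,"jaw":0},{"dx":0,"dy":0,"dz":0,"rx":0,"ry":0,"rz":1.65,"jaw":0},{"dx":0,"dy":0,"dz":0,"rx":0,"ry":0,"rz":1.8,"jaw":0},{"dx":0,"dy":0,"dz":0,"rx":0,"ry":0,"rz":1.95,"jaw":0},{"dx":0,"dy":0,"dz":-0.01,"rx":0,"ry":0,"rz":2.0,"jaw":0},{"dx":0,"dy":0,"dz":-0.022,"rx":0,"ry":0,"rz":2.0,"jaw":0},{"dx":0,"dy":0,"dz":-0.022,"rx":0,"ry":0,"rz":2.0,"jaw":0},{"dx":0,"dy":0,"dz":-0.022,"rx":0,"ry":0,"rz":2.0,"jaw":0}]'; python3 look.py w15
```

```text
knob [ 0.5831 -0.0359  0.159 ]
top depth [ 0.5825 -0.0366  0.1577] xtilt,ytilt [0.028 0.019]
c [ 0.5831 -0.0359] ang [ 94.4 -31.7] p [np.float64(45.8), np.float64(51.9)]
time_s: 19.45
tcp_pos: [0.5824, -0.0359, 0.1288]
tcp_rot: [-0.0, 0.797, 0.604, -0.001]
wrist_force: [-0.4, -0.0, 1.1]
opening: 1.002
t 19.45 tcp [ 0.5824 -0.0359  0.1288] j [ 0.638  0.502 -0.847  1.599  0.393  1.222  1.012] head 74.29 R22 [-1.4e-03  1.0e-04 -1.0e+00]
```

View pics/w15.png

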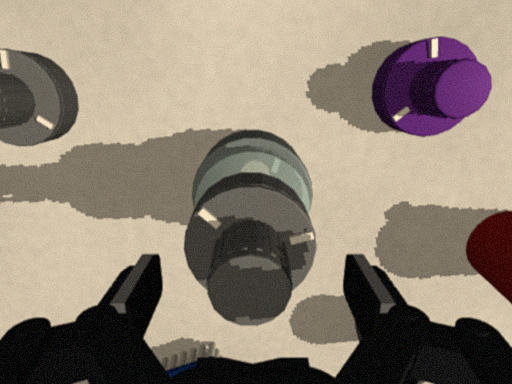

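```bash
python3 -m creep '[{"dx":0.001,"dy":0,"dz":0.001,"rx":0,"ry":0,"rz":0,"jaw":120},{"dx":0.001,"dy":0,"dz":0.001,"rx":0,"ry":0,"rz":0,"jaw":255},{"dx":0.001,"dy":0,"dz":0.001,"rx":0,"ry":0,"rz":0,"jaw":255},{"dx":0.001,"dy":0,"dz":0.001,"rx":0,"ry":0,"rz":0,"jaw":255},{"dx":0.001,"dy":0,"dz":0.001,"rx":0,"ry":0,"rz":0,"jaw":255},{"dx":0.001,"dy":0,"dz":0.001,"rx":0,"ry":0,"rz":0,"jaw":255}]'; python3 st.py; python3 -m creep '[{"dx":0.001,"dy":0,"dz":-0.0005,"rx":0,"ry":0,"rz":-0.1,"jaw":255},{"dx":0.001,"dy":0,"dz":-0.001,"rx":0,"ry":0,"rz":-0.2,"jaw":255},{"dx":0.001,"dy":0,"dz":-0.0014,"rx":0,"ry":0,"rz":-0.3,"jaw":255},{"dx":0.001,"dy":0,"dz":-0.0018,"rx":0,"ry":0,"rz":-0.4,"jaw":255},{"dx":0.001,"dy":0,"dz":-0.0023,"rx":0,"ry":0,"rz":-0.5,"jaw":255},{"dx":0.001,"dy":0,"dz":-0.0028,"rx":0,"ry":0,"rz":-0.6,"jaw":255},{"dx":0.001,"dy":0,"dz":-0.0032,"rx":0,"ry":0,"rz":-0.7,"jaw":255},{"dx":0.001,"dy":0,"dz":-0.0036,"rx":0,"ry":0,"rz":-0.8,"jaw":255}]';python3 st.py
```

```text
time_s: 20.1
tcp_pos: [0.5841, -0.0358, 0.1309]
tcp_rot: [0.0, 0.797, 0.604, 0.0]
wrist_force: [-1.9, -0.3, 5.6]
opening: 0.405
head 74.4 j7 1.01 tq [-0.07  0.18 -0.01] eff7 0.03
time_s: 20.9
tcp_pos: [0.5842, -0.0369, 0.1275]
tcp_rot: [0.001, 0.97, 0.244, -0.001]
wrist_force: [-5.8, -3.3, 9.7]
opening: 0.405
head 28.3 j7 0.27 tq [-0.88  1.61  0.28] eff7 1.63
```

```bash
python3 -m creep '[{"dx":0,"dy":0,"dz":-0.0005,"rx":0,"ry":0,"rz":-0.1,"jaw":255},{"dx":0,"dy":0,"dz":-0.0009,"rx":0,"ry":0,"rz":-0.2,"jaw":255},{"dx":0,"dy":0,"dz":-0.0013,"rx":0,"ry":0,"rz":-0.3,"jaw":255}]'; python3 st.py;  python3 -m creep '[{"dx":0,"dy":0,"dz":-0.0005,"rx":0,"ry":0,"rz":-0.1,"jaw":255},{"dx":0,"dy":0,"dz":-0.0009,"rx":0,"ry":0,"rz":-0.2,"jaw":255}]'; python3 st.py; python3 look.py w16
```

```text
time_s: 21.2
tcp_pos: [0.5839, -0.0371, 0.1262]
tcp_rot: [0.001, 0.995, 0.097, -0.001]
wrist_force: [-8.1, -3.8, 10.6]
opening: 0.398
head 11.1 j7 -0.01 tq [-0.99  1.91  0.34] eff7 1.6
time_s: 21.4
tcp_pos: [0.5836, -0.0372, 0.1252]
tcp_rot: [0.001, 1.0, -0.003, -0.001]
wrist_force: [-8.7, -3.0, 11.5]
opening: 0.405
head -0.4 j7 -0.19 tq [-0.95  2.18  0.36] eff7 1.57
t 21.4 tcp [ 0.5836 -0.0372  0.1252] j [ 0.46   0.437 -0.59   1.606  0.26   1.18  -0.193] head -0.38 R22 [-0.0025 -0.0024 -1.    ]
```

View pics/w16.png

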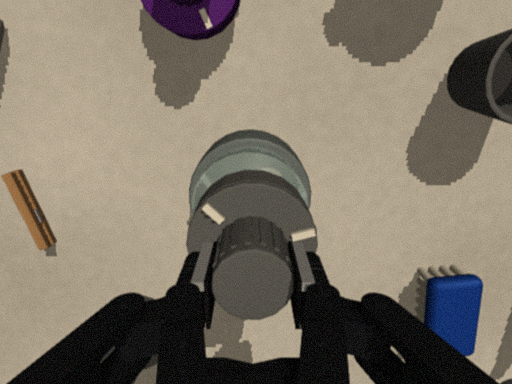

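```bash
python3 -m creep '[{"dx":0,"dy":0.001,"dz":-0.0004,"rx":0,"ry":0,"rz":-0.1,"jaw":255},{"dx":0,"dy":0.001,"dz":-0.0008,"rx":0,"ry":0,"rz":-0.2,"jaw":255},{"dx":0,"dy":0.001,"dz":-0.0013,"rx":0,"ry":0,"rz":-0.3,"jaw":255},{"dx":0,"dy":0.001,"dz":-0.0017,"rx":0,"ry":0,"rz":-0.4,"jaw":255},{"dx":0,"dy":0.001,"dz":-0.0021,"rx":0,"ry":0,"rz":-0.5,"jaw":255},{"dx":0,"dy":0.001,"dz":-0.0026,"rx":0,"ry":0,"rz":-0.6,"jaw":255},{"dx":0,"dy":0.001,"dz":-0.003,"rx":0,"ry":0,"rz":-0.7,"jaw":255}]'; python3 st.py;  python3 -m creep '[{"dx":0,"dy":0,"dz":-0.0004,"rx":0,"ry":0,"rz":-0.1,"jaw":255},{"dx":0,"dy":0,"dz":-0.0009,"rx":0,"ry":0,"rz":-0.2,"jaw":255},{"dx":0,"dy":0,"dz":-0.0013,"rx":0,"ry":0,"rz":-0.3,"jaw":255},{"dx":0,"dy":0,"dz":-0.0017,"rx":0,"ry":0,"rz":-0.4,"jaw":255},{"dx":0,"dy":0,"dz":-0.0021,"rx":0,"ry":0,"rz":-0.5,"jaw":255},{"dx":0,"dy":0,"dz":-0.0026,"rx":0,"ry":0,"rz":-0.6,"jaw":255},{"dx":0,"dy":0,"dz":-0.003,"rx":0,"ry":0,"rz":-0.7,"jaw":255}]'; python3 st.py; python3 look.py w17
```

```text
time_s: 22.15
tcp_pos: [0.5828, -0.0369, 0.1222]
tcp_rot: [0.002, 0.938, -0.346, -0.001]
wrist_force: [-11.9, -5.1, 14.9]
opening: 0.402
head -40.5 j7 -0.85 tq [-1.28  3.01  0.51] eff7 1.47
time_s: 22.85
tcp_pos: [0.5824, -0.0366, 0.1194]
tcp_rot: [0.003, 0.763, -0.647, -0.001]
wrist_force: [-14.2, -3.7, 17.0]
opening: 0.399
head -80.6 j7 -1.51 tq [-1.3   3.64  0.51] eff7 1.5
t 22.85 tcp [ 0.5824 -0.0366  0.1194] j [ 0.269  0.399 -0.337  1.623  0.144  1.149 -1.509] head -80.59 R22 [-0.0048 -0.0028 -1.    ]
```

View pics/w17.png

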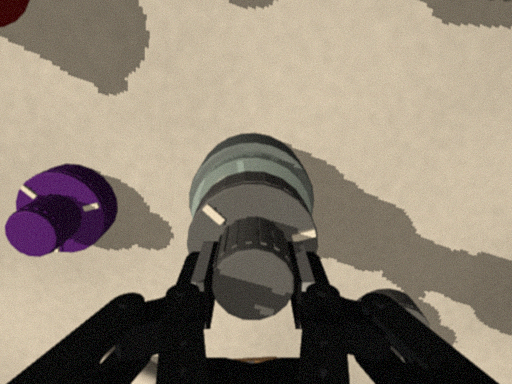

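```bash
python3 -m creep '[{"dx":-0.0005,"dy":0,"dz":-0.0004,"rx":0,"ry":0,"rz":-0.1,"jaw":255},{"dx":-0.001,"dy":0,"dz":-0.0007,"rx":0,"ry":0,"rz":-0.2,"jaw":255},{"dx":-0.001,"dy":0,"dz":-0.001,"rx":0,"ry":0,"rz":-0.3,"jaw":255}]'; python3 st.py;  python3 -m creep '[{"dx":0,"dy":0,"dz":-0.0002,"rx":0,"ry":0,"rz":-0.08,"jaw":255},{"dx":0,"dy":0,"dz":-0.0004,"rx":0,"ry":0,"rz":-0.16,"jaw":255}]'; python3 st.py; python3 look.py w18
```

```text
time_s: 23.2
tcp_pos: [0.5819, -0.036, 0.119]
tcp_rot: [-0.002, -0.658, 0.753, 0.0]
wrist_force: [-15.2, -2.4, 22.5]
opening: 0.406
head -97.8 j7 -1.79 tq [-0.91  3.67  0.47] eff7 1.46
time_s: 23.4
tcp_pos: [0.5818, -0.036, 0.1189]
tcp_rot: [-0.002, -0.596, 0.803, 0.0]
wrist_force: [-18.3, -2.4, 23.7]
opening: 0.408
head -106.9 j7 -1.94 tq [-0.98  4.06  0.63] eff7 0.92
t 23.4 tcp [ 0.5818 -0.036   0.1189] j [ 0.208  0.389 -0.258  1.63   0.109  1.141 -1.942] head -106.87 R22 [-0.0035 -0.0022 -1.    ]
```

View pics/w18.png

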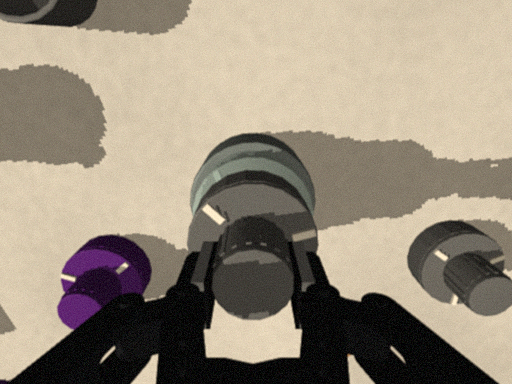

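```bash
python3 -m creep '[{"dx":0,"dy":0,"dz":0,"rx":0,"ry":0,"rz":-0.08,"jaw":255},{"dx":0,"dy":0,"dz":0,"rx":0,"ry":0,"rz":-0.16,"jaw":255},{"dx":0,"dy":0,"dz":0,"rx":0,"ry":0,"rz":-0.2,"jaw":255}]'; python3 st.py; python3 look.py w19
```

```text
time_s: 23.75
tcp_pos: [0.5818, -0.0362, 0.1188]
tcp_rot: [-0.002, -0.513, 0.859, -0.0]
wrist_force: [-17.6, -2.8, 22.8]
opening: 0.405
head -118.3 j7 -2.13 tq [-0.99  3.49  0.25] eff7 0.38
t 23.75 tcp [ 0.5818 -0.0362  0.1188] j [ 0.182  0.386 -0.224  1.631  0.095  1.139 -2.131] head -118.34 R22 [-0.0033 -0.0024 -1.    ]
```

View pics/w19.png

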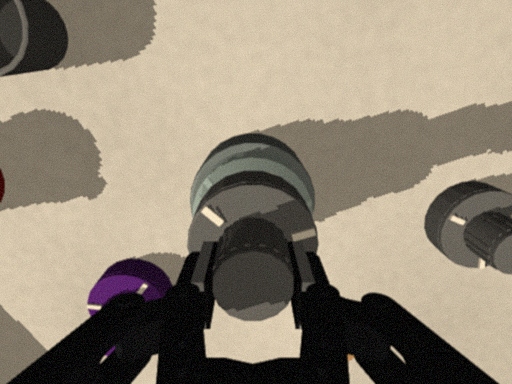

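```bash
python3 -m creep '[{"dx":0,"dy":0,"dz":0,"rx":0,"ry":0,"rz":-0.08,"jaw":255},{"dx":0,"dy":0,"dz":0,"rx":0,"ry":0,"rz":-0.16,"jaw":255},{"dx":0,"dy":0,"dz":0,"rx":0,"ry":0,"rz":-0.2,"jaw":255}]'; python3 st.py; python3 look.py w20
```

```text
time_s: 24.1
tcp_pos: [0.5841, -0.0377, 0.1189]
tcp_rot: [-0.0, -0.424, 0.906, -0.002]
wrist_force: [-5.6, -6.8, 13.4]
opening: 0.402
head -129.9 j7 -2.32 tq [-1.74  1.21  0.72] eff7 -0.1
t 24.1 tcp [ 0.5841 -0.0377  0.1189] j [ 0.156  0.384 -0.188  1.631  0.082  1.133 -2.32 ] head -129.86 R22 [ 0.0016 -0.0037 -1.    ]
```

View pics/w20.png

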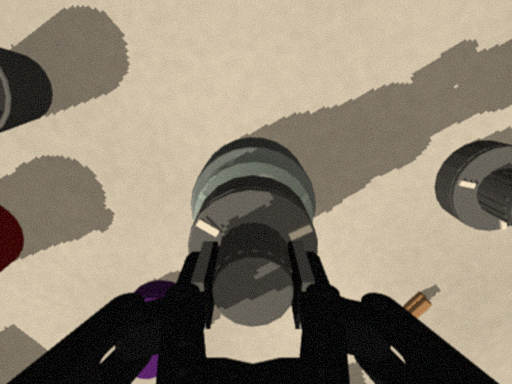

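```bash
python3 -m creep '[{"dx":0,"dy":0,"dz":0,"rx":0,"ry":0,"rz":0.05,"jaw":0},{"dx":0,"dy":0,"dz":0,"rx":0,"ry":0,"rz":0.05,"jaw":0},{"dx":0,"dy":0,"dz":0,"rx":0,"ry":0,"rz":0.05,"jaw":0},{"dx":0,"dy":0,"dz":0,"rx":0,"ry":0,"rz":0.05,"jaw":0},{"dx":0,"dy":0,"dz":0.04,"rx":0,"ry":0,"rz":0.05,"jaw":0},{"dx":0,"dy":0,"dz":0.08,"rx":0,"ry":0,"rz":0.05,"jaw":0},{"dx":0,"dy":0,"dz":0.1,"rx":0,"ry":0,"rz":0.05,"jaw":0},{"dx":0,"dy":0,"dz":0.1,"rx":0,"ry":0,"rz":0.05,"jaw":0}]'; python3 st.py; python3 look.py w21
python3 - <<'E'
from h import *
from rig import capture
for n in ("scene","top"):
    p,d=capture(n); cv2.imwrite(f"pics/{n}1.png",p[:,:,::-1]); np.savez(f"{n}1.npz",p=p,d=d)
E
```

```text
time_s: 24.95
tcp_pos: [0.5857, -0.0346, 0.2212]
tcp_rot: [0.003, -0.448, 0.894, -0.002]
wrist_force: [0.7, -0.7, -0.2]
opening: 0.999
head -126.8 j7 -2.26 tq [-0.01 -0.05 -0.  ] eff7 0.06
t 24.95 tcp [ 0.5857 -0.0346  0.2212] j [ 0.164  0.31  -0.203  1.496  0.063  1.336 -2.256] head -126.76 R22 [ 6.7e-03 -1.0e-04 -1.0e+00]
```

View pics/w21.png

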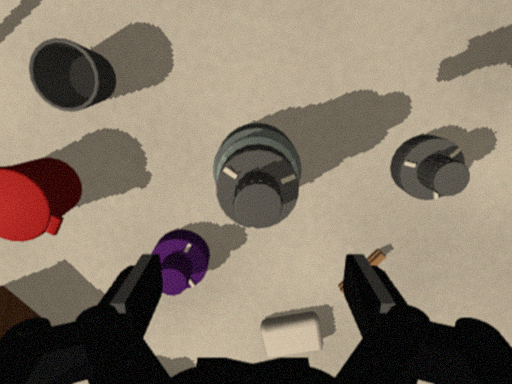

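View pics/scene1.png

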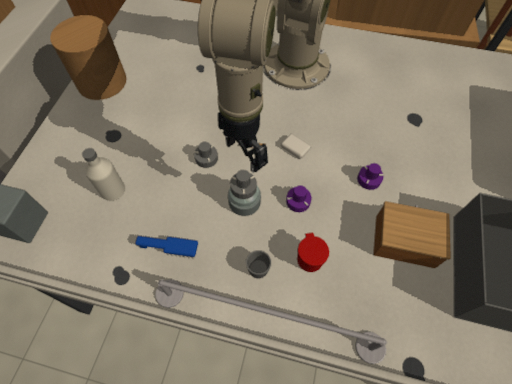

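View pics/top1.png

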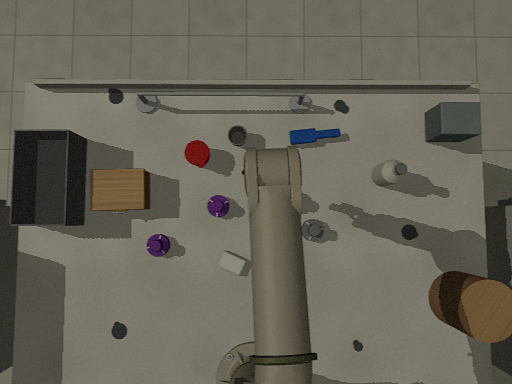

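```bash
python3 lid.py w21 0.111 258 202 230 172 287 178
python3 - <<'E'
from h import *
import pickle
s,p,d=pickle.load(open('w21.pkl','rb'));R=q2R(s['tcp_rot'])
B=[ray('wrist',u,v,.111,s['tcp_pos'],R)[:2] for u,v in ((230,172),(287.5,178.5))]
m=B[0]-B[1]; a=np.degrees(np.arctan2(m[1],m[0]));print(np.hypot(*m),'p',(20.2-(a-150))%120)
P=cloud('scene',np.load('scene1.npz')['d']);q=P[170:200,230:260].reshape(-1,3);q=q[(np.hypot(q[:,0]-.583,q[:,1]+.035)<.018)&(q[:,2]>.12)];print(len(q),np.percentile(q[:,2],[50,80,95]),q[q[:,2]>.14].mean(0))
E
```

```text
knob [ 0.5858 -0.0382  0.147 ]
top depth [ 0.5853 -0.0378  0.1454] xtilt,ytilt [ 0.012 -0.01 ]
c [ 0.5858 -0.0382] ang [  23.6 -109.1] p [np.float64(116.6), np.float64(9.3)]
0.04734408069182562 p 3.5838421642453824
156 [0.14646368 0.14807478 0.14883342] [ 0.58495311 -0.03645628  0.14666383]
```

```bash
python3 -c "
from rig import arm; print(arm.sign_off())"
```

```text
the job is handed in; nothing more can be done
None
```

Lid A is the one that fits. It is screwed fully home on the jar, and the job was handed in at about 25 s of the 72 s allowed.

- **Lid B:** I set it on the neck and let go, and it settled at p ≈ 51°. When I took hold and turned it clockwise it stopped hard at p ≈ 105–112°, about 8 mm above home. From there the fingers slipped round the knob while the lid stood still. I lifted it straight off and put it back knob up where it had stood, clear of the jar.
- **Lid A:** I set it on, let go (p ≈ 49°), pre-wound the wrist and took hold again. It passed p ≈ 110° with little torque, dropped about 12 mm as expected, and turned on until it stopped.

**Last checks:**
- The top of lid A's knob measured 145–147 mm above the ledge, against 147 mm expected when home. The wrist camera has read about 1.5 mm low throughout.
- Lid A's final angle came out at p ≈ 243°, a little past the stated stop at 235°. I put this down to a few degrees of error in my angle measurements.
- The last pictures show lid B knob up and the other objects where they stood, judged by eye rather than measured. The open gripper was about 10 cm above its grip height on the lid, touching nothing.
- Lateral forces while screwing reached about 20 N and the push down on the lid about 24 N, well within the limits. I did not repeat the lid B trial to confirm the jam.

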